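Lock the stand's ring with the pin spanner and stack the bell shells on it

TASK

Get the stand ready and load it with the bell shells: take the two-pin spanner from its rest, put its pins in the two holes of the stand's recessed ring and turn the ring clockwise until it is fully home against its stop. Put the spanner back in its rest, pins down in the slot, and nest all the shells, mouth down, in one upright stack over the stand's pedestal. Leave the other things on the bench where they are.

Things in the scene. Friction and masses are not known exactly. Their poses are not given: they have to be found in the camera images.
- ring (a joint): Turn of the ring in the stand, rad: 0 = fully loose, 2.6 = fully home against its stop; grows as the ring is turned CLOCKWISE seen from above. It starts between 0 and 0.4, and stays where it is left; it takes about 0.15 N m to turn. The spanner may be lifted out and put in again half a turn round to go on.
- ring_face (a point): Centre of the top face of the bright steel ring (62 mm across, 14 mm thick) recessed in the stand's pedestal: 27 mm above the table, 5 mm below the pedestal's rim; z up; turns with the ring. Its two square through holes, 12 by 12 mm, are centred 22 mm from this point along its +x and -x axes; their floor is 14 mm under the ring face.
- stand_top (a point): Point on the stand's axis, z up, level with its flange's top, 10 mm above the table. Fixed dark steel stand: a round flange 124 mm across, and on it a round pedestal 74 mm across rising 22 mm above the flange, with the ring in its top. A shell set over the pedestal stands with its rim on the flange.
- spanner: Two-pin spanner, 76 mm tall, upright in its rest at the start. Origin midway between the pin tips, z up, x from pin to pin. Pins 8 mm across, 20 mm long, at x = +22 and -22 mm, point down from a bar 74 (x) by 26 (y) by 12 mm. Above the bar an upright wooden grip plate 48 (x) by 14 (y) mm, 32 to 76 mm above the origin. Fully engaged, the pin tips are on the hole floor.
- rest_top (a point): Middle of the spanner's rest at its rails' top, 28 mm above the table; z up, x along the slot. Fixed, wooden: two rails 150 mm long (x) and 20 mm wide, between them an open-ended slot 14 mm wide, 24 mm deep. Parked, the spanner's bar lies on the rails and its pins hang in the slot: origin 20 mm below this point, spanner x along the slot (either way round).
- shell1: Copper bell shell, a hollow tapered cup standing mouth down (2 to 4 alike). Origin at the centre of the mouth rim, z up. 100 mm across at the mouth, 72 at the closed top, 80 mm tall; wall 3 mm; 350 g. A round steel stud to grip, 24 mm across, stands on the roof, 80 to 107 mm above the origin. Nested over another, the roof rests on the lower stud: rim 32 mm above the lower rim, 2 mm side play.
- shell2: Copper bell shell, a hollow tapered cup standing mouth down (2 to 4 alike). Origin at the centre of the mouth rim, z up. 100 mm across at the mouth, 72 at the closed top, 80 mm tall; wall 3 mm; 350 g. A round steel stud to grip, 24 mm across, stands on the roof, 80 to 107 mm above the origin. Nested over another, the roof rests on the lower stud: rim 32 mm above the lower rim, 2 mm side play.
- shell3: Copper bell shell, a hollow tapered cup standing mouth down (2 to 4 alike). Origin at the centre of the mouth rim, z up. 100 mm across at the mouth, 72 at the closed top, 80 mm tall; wall 3 mm; 350 g. A round steel stud to grip, 24 mm across, stands on the roof, 80 to 107 mm above the origin. Nested over another, the roof rests on the lower stud: rim 32 mm above the lower rim, 2 mm side play.
- shell4: Copper bell shell, a hollow tapered cup standing mouth down (2 to 4 alike). Origin at the centre of the mouth rim, z up. 100 mm across at the mouth, 72 at the closed top, 80 mm tall; wall 3 mm; 350 g. A round steel stud to grip, 24 mm across, stands on the roof, 80 to 107 mm above the origin. Nested over another, the roof rests on the lower stud: rim 32 mm above the lower rim, 2 mm side play.
- dish: Shallow dark steel bowl, 110 mm across, 35 mm tall. Origin at its underside. Not part of the job: leave it where it is.
- mallet: Wooden mallet lying down, 230 mm long, 64 mm high. Origin at its underside. Not part of the job: leave it where it is.
- tin: Closed metal can, 72 mm across, 85 mm tall. Origin at its underside. Not part of the job: leave it where it is.
- file: File with a wooden handle, 250 mm long, 24 mm high. Origin at its underside. Not part of the job: leave it where it is.
- woodblock: Dark wooden block 90 by 70 by 45 mm. Origin at its underside. Not part of the job: leave it where it is.
There are look-alikes about, which are no part of the job. Leave any red look-alike of the spanner alone. What is shaped like the shell2 but purple is not meant.

How it is judged:
On the way, in this order (a step that is already met when the one before it is completed fails the run):
1. the spanner's pins are down in the ring's two holes (horizontal distance between spanner and ring_face below 0.007 m and z of spanner in the frame of ring_face between -0.018 and -0.007 m and angle between the x axis of spanner and the x axis of ring_face, either way round below 0.25 rad and angle between spanner's own z axis and vertical below 0.15 rad), for 0.2 s.
2. the ring is turned clockwise fully home (over 2.5 of its 2.6 rad) with the spanner's pins still in its holes (all of step 1 and value of joint ring above 2.5 rad), for 0.2 s.
At the end, for the whole second after the job is handed in: The ring is home (over 2.5 rad); the spanner stands upright in its rest, pins in the slot, within 35 mm of the rest's middle; every shell on the table is in one nested stack over the pedestal, mouth down, upright within 0.1 rad, within 14 mm of the stand's axis; everything at rest (value of joint ring above 2.5 rad and horizontal distance between spanner and rest_top below 0.035 m and z of spanner in the frame of rest_top below -0.014 m and angle between spanner's own z axis and vertical below 0.12 rad and angle between the x axis of spanner and the x axis of rest_top, either way round below 0.2 rad and linear speed of each of spanner, shell1, shell2, shell3, shell4 below 0.02 m/s and horizontal distance between each of shell1, shell2, shell3, shell4 and stand_top below 0.014 m and angle between each of shell1, shell2, shell3, shell4's own z axis and vertical below 0.1 rad and z of each of shell1, shell2, shell3, shell4 in the frame of stand_top below 0.104 m); the robot touches nothing.
It fails at once if a bystander (dish, mallet, tin, file or block) is shifted more than 40 mm (distance of any of dish, mallet, tin, file, woodblock from where it was at the start of the episode above 0.04 m).
Of shell1, shell2, shell3, shell4 only 2 to 4 are there at a start; the rules pass over those that are not, and their reading is None.
At some moment in a run one of shell1, shell2, shell3, shell4 may be knocked a few centimetres aside while the robot is not near it.
It also fails if it takes over 210 s, if anything falls off the work surface, if the arm or the gripper's body presses on something with over 40 N, if the wrist force passes 120 N, or if a joint passes its speed limit or range.

ROBOT

A 7-joint arm with a two-finger parallel gripper is mounted at the origin on the work surface. World frame = base frame: x ahead of the robot, y to its left, z up, the work surface at z = 0. Lengths are in m, angles in rad, forces in N, time in s.
With the tool pointing down it reaches from about 0.425 to 0.925 m from the base axis. Payload 6.8 kg.
Tool frame: the origin (TCP) lies midway between the tips of the shut fingers; the grasp point (between the pads) lies 19 mm behind it; x points along the fingers, y is the direction in which the jaws open and shut, and the axes are right-handed (so a half turn about x gives the same grasp; the last joint's range is limited). The gripper opens to 85 mm and grips with 20 to 120 N. Pads are 22 mm wide; open, the fingers measure 114 mm over their backs; the gripper's body (76 mm by 85 mm) begins 54 mm behind the grasp point. The pads swing forward as they close: fully open they stand 13 mm farther back than shut.
Start: joints at [-1.243, 0.477, 0.022, 1.555, -0.011, 1.109, -0.083], TCP at [0.285, 0.612, 0.231] pointing down, gripper open.
Joint ranges: [-2.96, 2.96], [-0.34, 2.1], [-1.41, 1.46], [0.24, 2.44], [-1.37, 4.51], [0.17, 1.92], [-2.96, 2.96]. Speed limits (rad/s): [2.39, 2.39, 3.14, 3.14, 3.14, 3.14, 3.14].

INTERFACE

Orientations are given as a rotation vector (axis times angle).
In Python, from bench import r, viewer, nets gives the robot as it stands.
- The arm moves only by the shell command python3 -m pendant 'ROWS' [FORCE]. ROWS is JSON, one flat list of numbers, 5 for each row, row after row: the finger opening in mm, from 0 to 85.4, then the shift along the tool's x, y, z in mm, then the turn about the tool's x in rad. A call has 1 to 20 rows; each row shifts and turns the commanded pose from where the row before left it, along the tool's axes as they then stand; what a row does not reach is not made up. A row lasts 1/8 s, in which the tool goes at most 62.5 mm and 10.7 degrees, less where a joint would pass 70% of its speed; a pose out of reach is approached as far as the arm can. A call with a gripper value outside its range is refused whole. The fingers move at their own pace and stop on an object; FORCE is the grip in N (left out, the last holds). Time passes only in rows, so rows that do not move let the fingers close. It gives the time, the measured TCP pose, the force and the opening at its end, in the units of the state.
- r.get_obs(): the state, without advancing time (a new reading comes with each control period).
- viewer.grab_frame(name): name is "scene" or "top" or "wrist"; returns (picture, depth): 480x640x3 uint8, red, green, blue; 480x640 float32, m along the optical axis (not along the pixel's ray), 0 where there is no reading.
- viewer.calibration(name): a dict with "mtx" (3x3 intrinsics, pixels), "distortion" ([k1, k2, p1, p2, k3] as OpenCV has them; the pictures are not rectified), "world_to_cam" (4x4, takes a point from world to camera coordinates). Camera axes: x right, y up, looking along -z (the intrinsics and any distortion apply to the point x, -y, -z); pixel columns grow to the right and rows downward; lengths in m; the calibration is good to about 2 mm. A picture is of the moment at which its call begins: read the wrist's pose just before it. calibration takes no time and is no camera call; for the wrist camera it gives the pose at the moment of the call.
- r.hand_in(): hands the job in, once; it reports no verdict.
Trained networks look in the newest picture that a camera, given by its name, has taken for a name from the list of things; names that differ only in an ending like _2 or _b are one class to them, and where a whole thing is asked for, a point or a joint stands for the part that bears it (a point fixed in the world has none). Each returns a list of dicts, best first, with "score" (0 to 1); they miss things now and then, are a little off and sometimes report something else, mostly with a low value. They report only what shows in the picture. A call takes as long as a camera call. They do not tell look-alikes from the thing itself.
- nets.look_for(name, camera): "location" ([x, y, z] in m, in world coordinates, good to about 4 mm: the middle of the surface that is visible of it).
- nets.silhouettes(name, camera): "mask" (480x640 bool, what is visible of it).
The state is a dict: "clock": time; "joints": joint angles; "qvel": joint speeds; "tau": joint torques, N m; "tcp_pos": TCP position; "orientation": TCP orientation; "contact_force": force on the tool from outside, world axes, zero at the start; "moment": the same for the moment, N m; "grip_width": finger opening in m.
Only numpy, scipy, OpenCV 4.12 (cv2) and the standard library are available. Lean on these libraries where they do the work, as an engineer would, in place of code of your own. Each camera call takes 0.05 s, during which the arm holds its last target. There are 200 camera calls.

## Working session

There is one attempt and no reset: what is moved stays moved. The work goes in short steps, Python scripts to look and compute and a shell command to move; the robot and the scene stay as the last step left them, time stands still between calls to the robot, and variables do not carry over. Pictures are saved under pics/ and viewed, about 12 in all and at most 16, crops included, and the job is handed in when it is done.

```bash
ls; mkdir -p pics; cat > h.py <<'E'
import numpy as np, cv2
from bench import r, viewer, nets
from scipy.spatial.transform import Rotation as R
def grab(n):
    cal=viewer.calibration(n); im,d=viewer.grab_frame(n); return im,d,cal
def save(im,name): cv2.imwrite('pics/'+name,cv2.cvtColor(im,cv2.COLOR_RGB2BGR))
def proj(P,cal):
    P=np.atleast_2d(P); W=cal['world_to_cam']; c=P@W[:3,:3].T+W[:3,3]; c=c*[1,-1,-1]
    return cv2.projectPoints(c,np.zeros(3),np.zeros(3),cal['mtx'],np.array(cal['distortion']))[0][:,0]
def rays(uv,cal):
    n=cv2.undistortPoints(np.array(uv,float).reshape(-1,1,2),cal['mtx'],np.array(cal['distortion']))[:,0]
    return np.c_[n[:,0],-n[:,1],-np.ones(len(n))]
def world(uv,z,cal):  # pixel on plane z
    W=np.array(cal['world_to_cam']); A=W[:3,:3].T; o=-A@W[:3,3]; d=rays(uv,cal)@A.T
    return o+d*((z-o[2])/d[:,2])[:,None]
def wdepth(uv,dep,cal):
    W=np.array(cal['world_to_cam']); uv=np.array(uv,int).reshape(-1,2); p=rays(uv,cal)*dep[uv[:,1],uv[:,0]][:,None]
    return (p-W[:3,3])@W[:3,:3]
def cloud(dep,cal,mask=None):
    m=(dep>0) if mask is None else (mask&(dep>0)); v,u=np.nonzero(m); return wdepth(np.c_[u,v],dep,cal),np.c_[u,v]
E
python3 - <<'E'
from h import *
np.set_printoptions(precision=3,suppress=True)
for n in ['scene','top']:
    im,d,cal=grab(n); save(im,n+'0.png'); np.savez('/tmp/'+n,im=im,d=d)
    W=np.array(cal['world_to_cam']);print(n,-W[:3,:3].T@W[:3,3],np.array(cal['distortion']),cal['mtx'][0][0])
    for k in ['shell1','spanner','ring_face','dish','mallet','tin','file','woodblock']:
        for o in nets.look_for(k,n)[:6]:
            print(k,np.array(o['location']),round(o['score'],2),proj(o['location'],cal)[0].round())
o=r.get_obs();print(o['clock'],o['tcp_pos'],o['orientation'],R.from_rotvec(o['orientation']).as_matrix(),o['grip_width'])
E
```

```text
pics
scene [ 1.093 -0.488  0.954] [-0.059  0.     0.     0.     0.   ] 444.77637208405133
shell1 [0.519 0.391 0.056] 0.71 [404. 163.]
shell1 [0.458 0.235 0.053] 0.63 [353. 177.]
shell1 [0.625 0.187 0.056] 0.57 [384. 216.]
spanner [ 0.459 -0.431  0.044] 0.97 [151. 312.]
spanner [ 0.457 -0.277  0.053] 0.81 [205. 273.]
spanner [ 0.354 -0.387  0.043] 0.74 [145. 274.]
ring_face [ 0.517 -0.041  0.03 ] 0.73 [295. 242.]
ring_face [0.336 0.364 0.048] 0.39 [355. 139.]
dish [0.731 0.045 0.016] 0.79 [375. 278.]
mallet [ 0.635 -0.334  0.044] 0.97 [229. 339.]
tin [0.774 0.223 0.07 ] 0.88 [437. 237.]
file [ 0.772 -0.225  0.014] 0.7 [306. 357.]
woodblock [0.334 0.36  0.048] 0.67 [353. 139.]
woodblock [0.77  0.224 0.07 ] 0.61 [436. 236.]
top [ 0.295 -0.003  1.314] [-0.115  0.     0.     0.     0.   ] 465.72055557357766
shell1 [0.436 0.246 0.084] 0.85 [231. 272.]
shell1 [0.604 0.205 0.081] 0.71 [252. 212.]
shell1 [0.497 0.406 0.079] 0.59 [176. 246.]
spanner [ 0.454 -0.414  0.042] 0.67 [472. 283.]
spanner [ 0.448 -0.268  0.043] 0.61 [420. 282.]
spanner [ 0.342 -0.383  0.037] 0.49 [460. 323.]
ring_face [ 0.515 -0.048  0.028] 0.86 [342. 254.]
ring_face [0.75  0.243 0.086] 0.27 [244. 161.]
ring_face [ 0.512 -0.039  0.011] 0.15 [338. 256.]
dish [0.748 0.032 0.011] 0.74 [319. 175.]
dish [ 0.754 -0.209  0.012] 0.49 [401. 179.]
dish [0.748 0.243 0.088] 0.38 [244. 161.]
dish [0.604 0.203 0.077] 0.32 [253. 213.]
mallet [ 0.627 -0.323  0.051] 0.84 [442. 220.]
tin [0.751 0.238 0.086] 0.83 [246. 160.]
file [ 0.754 -0.211  0.012] 0.8 [401. 178.]
woodblock [0.322 0.365 0.041] 0.9 [187. 312.]
0.9 [0.285 0.612 0.231] [ 0.342  1.544 -0.342] [[ 0.     0.422  0.907]
 [ 0.     0.907 -0.422]
 [-1.     0.     0.   ]] 0.08550990751047649
```

View pics/scene0.png

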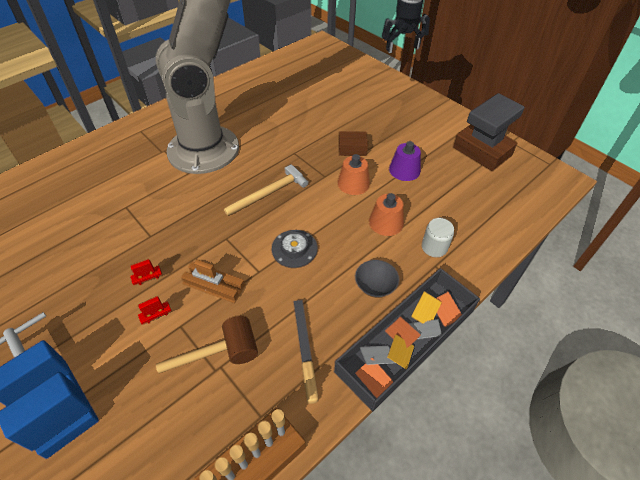

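View pics/top0.png

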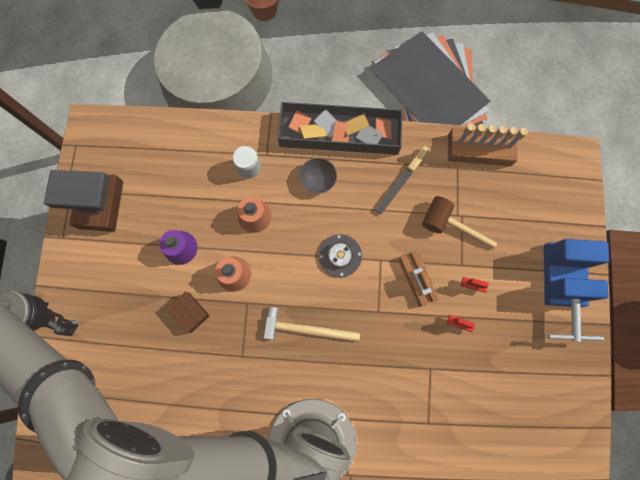

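The scene picture shows two copper shells at about (353,177) and (387,213), and a purple decoy at (405,162). The real grey and wood spanner is in its rest at (210,278), with red look-alikes at (145,272) and (153,310). The ring and stand are at (295,245). The top view agrees: shells at (232,272) and (253,213), spanner at (419,280), stand at (341,255).

Spanner candidates in the top view are (420,282) in the rest, and the red pair at (472,283) and (460,323). I choose the first one and will check it close up.

```bash
python3 - <<'E'
from h import *
np.set_printoptions(precision=3,suppress=True)
cal=viewer.calibration('top'); z=np.load('/tmp/top.npz'); 
P=world([[404,255],[433,303]],0.028,cal); print('rest ends',P, np.arctan2(*(P[1]-P[0])[[1,0]]))
im=z['im']; a=cv2.resize(im[240:315,390:445],None,fx=8,fy=8,interpolation=cv2.INTER_CUBIC)[:600]
b=cv2.resize(im[230:280,315:365],None,fx=7,fy=7,interpolation=cv2.INTER_CUBIC)
c=np.zeros((600,790,3),np.uint8); c[:a.shape[0],:a.shape[1]]=a; c[:b.shape[0],440:790]=b; save(c,'crop1.png')
o=r.get_obs(); T=o['tcp_pos']; M=R.from_rotvec(o['orientation']).as_matrix()
W=np.array(viewer.calibration('wrist')['world_to_cam']); C=-W[:3,:3].T@W[:3,3]
print('cam in tool',M.T@(C-T),'\naxes in tool\n',M.T@W[:3,:3].T, viewer.calibration('wrist')['mtx'][0][0])
E
```

```text
rest ends [[ 0.523 -0.223  0.028]
 [ 0.394 -0.309  0.028]] -2.556860852152977
cam in tool [-0.142 -0.001 -0.077] 
axes in tool
 [[-0.     0.303 -0.953]
 [ 1.     0.    -0.   ]
 [-0.    -0.953 -0.303]] 388.3407041940669
```

View pics/crop1.png

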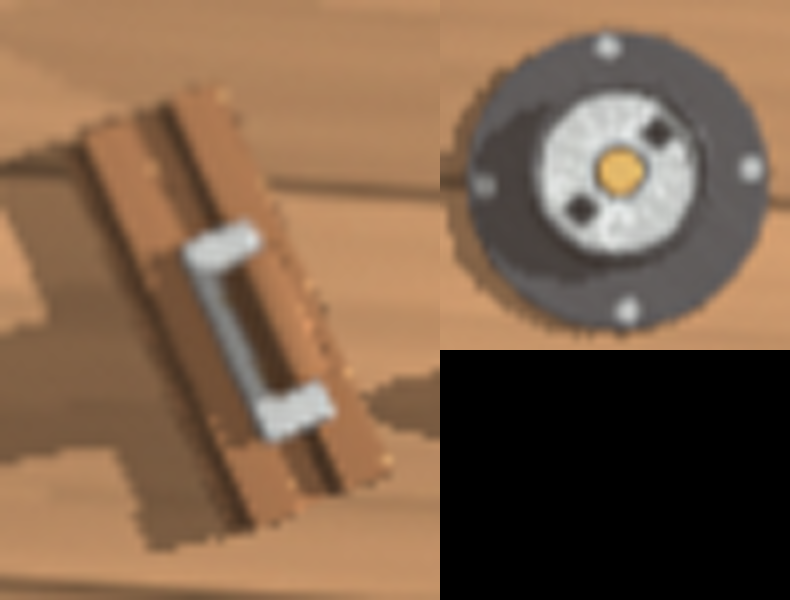

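The crop shows the grey spanner standing in the wooden rest, with its axis along the slot. The ring holes lie on a diagonal at about -45°. I'm moving above the spanner now.

```bash
python3 -m pendant '[85,0,-30.6,44.9,0, 85,0,-30.6,44.9,0, 85,0,-30.6,44.9,0, 85,0,-30.6,44.9,0, 85,0,-30.6,44.9,0, 85,0,-30.6,44.9,0, 85,0,-30.6,44.9,0, 85,0,-30.6,44.9,0, 85,0,-30.6,44.9,0, 85,0,-56.3,15.9,0, 85,0,-56.3,15.9,0, 85,0,-56.3,15.9,0, 85,0,-56.3,15.9,0, 85,0,-56.3,15.9,0, 85,0,-56.3,15.9,0, 85,0,-56.3,15.9,0, 85,0,-56.3,15.9,0, 85,0,0,0,0]' 40
python3 -m pendant '[85,0,0,0,0.177, 85,0,0,0,0.177, 85,0,0,0,0.177, 85,0,0,0,0.177, 85,0,0,0,0.177, 85,0,0,0,0.177, 85,0,0,0,0.177, 85,0,0,0,0.177, 85,0,0,0,0.177, 85,0,0,0,0.177, 85,0,0,0,0.177, 85,0,0,0,0.177, 85,0,0,0,0]'
cat >> h.py <<'E'
def state():
    o=r.get_obs(); M=R.from_rotvec(o['orientation']).as_matrix(); return o,np.array(o['tcp_pos']),M
def togo(P,yaw=None,sym=True):
    "mm along the present tool axes, then turn about x (clockwise +) to set tool y azimuth = yaw"
    o,T,M=state(); y=np.arctan2(M[1,1],M[0,1]); d=M.T@(np.array(P)-T)*1e3
    t=None
    if yaw is not None:
        t=-(yaw-y); p=np.pi if sym else 2*np.pi; t=(t+p/2)%p-p/2
    print('tcp',T,'yawy',round(y,3),'tilt',np.round(np.arccos(-M[2,0]),4),'togo',d.round(1),'turn',t,'t',o['clock'],'q7',o['joints'][6])
E
python3 - <<'E'
from h import *
np.set_printoptions(precision=3,suppress=True)
togo([0.458,-0.266,0.2],-0.985)
im,d,cal=grab('wrist'); save(im,'w1.png'); np.savez('/tmp/w1',im=im,d=d)
for k in ['spanner']:
    for o in nets.look_for(k,'wrist')[:4]: print(k,np.array(o['location']),round(o['score'],2),proj(o['location'],cal)[0].round())
W=np.array(cal['world_to_cam']);np.savez('/tmp/w1c',W=W)
E
```

```text
clock: 3.15
tcp_pos: [0.4582, -0.2756, 0.2318]
orientation: [0.347, 1.542, -0.351]
contact_force: [-0.1, -0.1, -0.1]
grip_width: 0.085
clock: 4.78
tcp_pos: [0.4606, -0.2692, 0.2312]
orientation: [1.889, 0.569, -1.889]
contact_force: [0.1, 0.1, -0.7]
grip_width: 0.085
tcp [ 0.461 -0.269  0.231] yawy -0.986 tilt 0.0004 togo [31.2 -4.1  0.4] turn -0.0009773542193844964 t 4.775 q7 -0.26053705820267
spanner [ 0.461 -0.271  0.046] 0.87 [323. 216.]
spanner [ 0.348 -0.379  0.048] 0.78 [351. 370.]
spanner [ 0.459 -0.399  0.034] 0.56 [434. 288.]
```

View pics/w1.png

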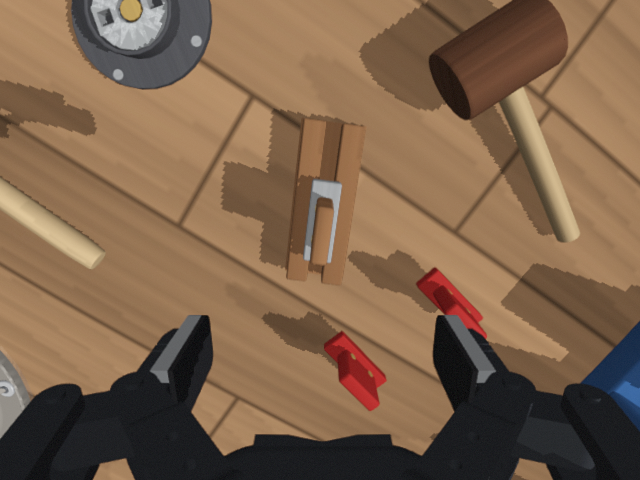

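The wrist view shows the spanner in the rest at (322,222), with the wooden grip at (323,230). The red ones are at (357,370) and (450,300), and the stand is at the upper left (130,20). Next I'm measuring the grip plate and the rails from depth.

```bash
python3 - <<'E'
from h import *
np.set_printoptions(precision=4,suppress=True)
cal=viewer.calibration('wrist'); z=np.load('/tmp/w1.npz'); cal['world_to_cam']=np.load('/tmp/w1c.npz')['W']
m=np.zeros((480,640),bool); m[100:290,280:375]=1
P,uv=cloud(z['d'],cal,m)
print(np.histogram(P[:,2],np.arange(-.01,.1,.005)))
def rect(Q):
    (c,s,a)=cv2.minAreaRect((Q[:,:2]*1000).astype(np.float32)); b=cv2.boxPoints((c,s,a)); e=max([b[1]-b[0],b[2]-b[1]],key=np.linalg.norm)
    print(len(Q),np.array(c),np.array(s),'axis',np.arctan2(e[1],e[0])%np.pi,'z',np.median(Q[:,2]))
print('plate');rect(P[(P[:,2]>.078)&(P[:,2]<.1)])
print('bar+');rect(P[(P[:,2]>.036)&(P[:,2]<.044)])
print('rails');rect(P[(P[:,2]>.022)&(P[:,2]<.044)])
m=np.zeros((480,640),bool); m[0:90,60:215]=1
P,uv=cloud(z['d'],cal,m); print(np.histogram(P[:,2],np.arange(-.01,.05,.004)))
togo([0.4575,-0.27,.2],-0.985)
E
```

```text
(array([   0, 7253, 2237,   22,   19,   21,  113, 5890,   25, 1094,  104,
         29,   17,   22,   23,   25,   24,   35, 1019,    0,    0]), array([-0.01 , -0.005,  0.   ,  0.005,  0.01 ,  0.015,  0.02 ,  0.025,
        0.03 ,  0.035,  0.04 ,  0.045,  0.05 ,  0.055,  0.06 ,  0.065,
        0.07 ,  0.075,  0.08 ,  0.085,  0.09 ,  0.095]))
plate
1040 [ 453.5059 -274.2208] [48.1559 13.9844] axis 0.45573246 z 0.08268965798336611
bar+
1186 [ 453.575  -274.2124] [74.074 26.02 ] axis 0.45637718 z 0.03891035527102211
rails
7215 [ 464.4906 -268.8672] [150.6941  54.3747] axis 0.45757762 z 0.027140179870130725
(array([   0,  332, 3365,  151, 4748,  992,  216,  280, 1665, 1584,  566,
          0,    0,    0]), array([-0.01 , -0.006, -0.002,  0.002,  0.006,  0.01 ,  0.014,  0.018,
        0.022,  0.026,  0.03 ,  0.034,  0.038,  0.042,  0.046]))
tcp [ 0.4605 -0.2696  0.2312] yawy -0.984 tilt 0.0003 togo [31.2 -1.3  2.7] turn 0.0006461014673457832 t 4.875 q7 -0.2585249205830124
```

```bash
python3 -m pendant '[60,0,0,8.4,0.131, 60,50,0,0,0, 60,50,0,0,0, 60,40,0,0,0, 60,0,0,0,0]' 80; python3 - <<'E'
from h import *
np.set_printoptions(precision=4,suppress=True)
togo([0.4535,-0.2742,.050],-1.115)
im,d,cal=grab('wrist')
P,uv=cloud(d,cal)
Q=P[(P[:,2]>.076)&(P[:,2]<.088)&(abs(P[:,0]-.4535)<.03)&(abs(P[:,1]+.2742)<.03)]
if len(Q)>30:
    (c,s,a)=cv2.minAreaRect((Q[:,:2]*1000).astype(np.float32)); print(c,s,a)
E
```

```text
clock: 5.5
tcp_pos: [0.4513, -0.2738, 0.0892]
orientation: [1.967, 0.458, -1.976]
contact_force: [0.0, -0.6, 1.4]
grip_width: 0.0598
tcp [ 0.4513 -0.2738  0.0892] yawy -1.118 tilt 0.0056 togo [39.2  1.5 -1.9] turn -0.002988880963309848 t 5.5 q7 -0.1798625425731387
(454.08642578125, -273.94561767578125) (48.01728057861328, 14.029104232788086) 26.07619857788086
```

```bash
python3 -m pendant '[60,20,1,-2,0, 60,19,0,0,0, 60,0,0,0,0, 0,0,0,0,0, 0,0,0,0,0, 0,0,0,0,0, 0,0,0,0,0, 0,0,0,0,0, 0,0,0,0,0]' 80; python3 - <<'E'
from h import *
togo([0.4535,-0.2742,.050],-1.115)
E
```

```text
clock: 6.68
tcp_pos: [0.4555, -0.2749, 0.0526]
orientation: [1.972, 0.452, -1.971]
contact_force: [-0.7, 1.4, 5.7]
grip_width: 0.0129
tcp [ 0.45550058 -0.27490898  0.05260498] yawy -1.12 tilt 0.0005 togo [ 2.6 -1.5  1.5] turn -0.0050766421515628934 t 6.675 q7 -0.13248715426534663
```

```bash
python3 -m pendant '[0,-30,0,0,0, 0,-50,0,0,0, 0,-50,0,0,0, 0,0,-21.8,-46.3,0, 0,0,-21.8,-46.3,0, 0,0,-21.8,-46.3,0, 0,0,-21.8,-46.3,0, 0,0,0,0,0]'
python3 -m pendant '[0,0,0,0,-0.173, 0,0,0,0,-0.173, 0,0,0,0,-0.173, 0,0,0,0,-0.173, 0,0,0,0,-0.173, 0,0,0,0,-0.173, 0,0,0,0,-0.173, 0,0,0,0,-0.173, 0,0,0,0,-0.173, 0,0,0,0,-0.173, 0,0,0,0,-0.173, 0,0,0,0,0, 0,0,0,0,0]'; python3 - <<'E'
from h import *
togo([0.584,-0.116,.183],.785)
im,d,cal=grab('wrist'); save(im,'w2.png'); np.savez('/tmp/w2',im=im,d=d,W=cal['world_to_cam'])
E
```

```text
clock: 7.68
tcp_pos: [0.5867, -0.1104, 0.1811]
orientation: [1.967, 0.461, -1.966]
contact_force: [0.5, -1.7, -2.3]
grip_width: 0.0129
clock: 9.3
tcp_pos: [0.5837, -0.1163, 0.182]
orientation: [0.619, 1.481, -0.619]
contact_force: [0.3, 0.0, -2.7]
grip_width: 0.0128
tcp [ 0.58366348 -0.11629646  0.18201227] yawy 0.779 tilt 0.0006 togo [-1.   0.4  0. ] turn -0.006085216930429738 t 9.3 q7 1.0314654428471792
```

View pics/w2.png

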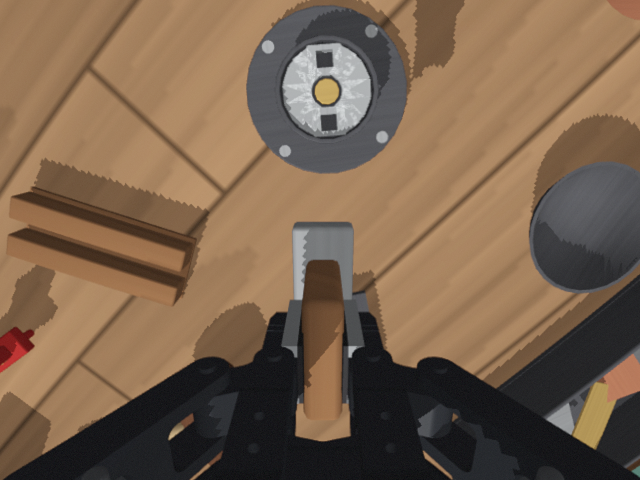

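The ring is at (326,91), with holes at (324,60) and (328,123). The held spanner's bar shows at (322,265). Next I'm measuring both.

```bash
cat >> h.py <<'E'
def ringfit(im,d,cal,c0,zf=.027):
    "pedestal rim circle from depth and holes from dark pixels"
    P,uv=cloud(d,cal); n=np.linalg.norm(P[:,:2]-c0,axis=1)
    q=(n<.045)&(P[:,2]>.0225); S=P[q]
    c,rad=cv2.minEnclosingCircle((S[:,:2]*1000).astype(np.float32)); print('pedestal c',c,'r',rad,'z99',np.percentile(S[:,2],98),'zmed',np.median(S[:,2]))
    c=np.array(c)/1e3
    F=P[(n<.045)&(P[:,2]>.006)&(P[:,2]<.013)]
    G=world(uv,zf,cal); m=np.linalg.norm(G[:,:2]-c,axis=1); g=im[uv[:,1],uv[:,0]].max(1)
    h=(m>.012)&(m<.029)&(g<95); H=G[h][:,:2]
    _,lab,cen=cv2.kmeans(H.astype(np.float32),2,None,(3,50,1e-5),5,cv2.KMEANS_PP_CENTERS)
    v=cen[1]-cen[0]; print('holes',cen,len(H),'mid',cen.mean(0),'sep',np.linalg.norm(v),'axis',np.arctan2(v[1],v[0])%np.pi)
def barfit(d,cal,T,lo,hi,rad=.06):
    P,uv=cloud(d,cal); q=(np.linalg.norm(P[:,:2]-T[:2],axis=1)<rad)&(P[:,2]>lo)&(P[:,2]<hi); S=P[q]; return S
E
python3 - <<'E'
from h import *
np.set_printoptions(precision=4,suppress=True)
z=np.load('/tmp/w2.npz'); cal=viewer.calibration('wrist'); cal['world_to_cam']=z['W']
ringfit(z['im'],z['d'],cal,np.array([.515,-.047]))
o,T,M=state()
S=barfit(z['d'],cal,T,T[2]-.045,T[2]+.05); L=(S-T)@M
print(np.histogram(-L[:,0],np.arange(-.045,.05,.005)))
m=np.zeros((480,640),bool); m[222:300,285:360]=1
P,uv=cloud(z['d'],cal,m); L=(P-T)@M; b=(L[:,0]>0.005)&(L[:,0]<.05)
B=L[b]; print('bar top x',np.median(B[:,0]),'y',np.percentile(B[:,1],[1,99]),'z',np.percentile(B[:,2],[1,99]))
E
```

```text
pedestal c (515.83837890625, -44.559017181396484) r 37.14522933959961 z99 0.03179603086126798 zmed 0.026222543164487945
holes [[ 0.4995 -0.0308]
 [ 0.5323 -0.0592]] 470 mid [ 0.5159 -0.045 ] sep 0.043350272 axis 2.4276242
(array([   0,    0,    0,    0,  120,  357, 2754,  138,  146,  257,  501,
        604,  681,  727, 3202, 2666, 1112, 1365]), array([-0.045, -0.04 , -0.035, -0.03 , -0.025, -0.02 , -0.015, -0.01 ,
       -0.005, -0.   ,  0.005,  0.01 ,  0.015,  0.02 ,  0.025,  0.03 ,
        0.035,  0.04 ,  0.045]))
bar top x 0.013900483590180692 y [-0.0137  0.0119] z [-0.0349 -0.0031]
```

```bash
python3 -m pendant '[0,0,1.5,-50,0, 0,0,1.4,-50.3,-0.078, 0,0,0,0,0, 0,40,0,0,0, 0,35,0,0,0, 0,22,0,0,0, 0,0,0,0,0, 0,0,0,0,0]'; python3 - <<'E'
from h import *
np.set_printoptions(precision=4,suppress=True)
togo([0.5153,-.0429,.060],.857)
E
```

```text
clock: 10.35
tcp_pos: [0.5165, -0.0432, 0.0861]
orientation: [0.556, 1.497, -0.556]
contact_force: [-0.6, 0.5, -2.0]
grip_width: 0.0129
tcp [ 0.5165 -0.0432  0.0861] yawy 0.86 tilt 0.0016 togo [26.1 -0.6 -1.1] turn 0.002583912963562085 t 10.35 q7 1.006490367947301
```

```bash
python3 -m pendant '[0,6,-0.6,-1.1,0, 0,6,0,0,0, 0,5,0,0,0, 0,3,0,0,0, 0,0,0,0,0, 0,0,0,0,0]'; python3 - <<'E'
from h import *
togo([0.5153,-.0429,.060],.857)
E
```

```text
clock: 11.1
tcp_pos: [0.5143, -0.0424, 0.0654]
orientation: [0.555, 1.498, -0.555]
contact_force: [0.5, 0.4, -1.6]
grip_width: 0.0126
tcp [ 0.5142868  -0.04239673  0.0653658 ] yawy 0.861 tilt 0.0001 togo [5.4 0.3 1.1] turn 0.003991823331299216 t 11.1 q7 1.0205219730761175
```

```bash
python3 -m pendant '[0,3,0,0.5,0, 0,2,0,0.5,0, 0,1,0,0,0, 0,0,0,0,0, 0,0,0,0,0, 0,0,0,0,0]'; python3 - <<'E'
from h import *
togo([0.5153,-.0429,.060],.857)
E
```

```text
clock: 11.85
tcp_pos: [0.515, -0.043, 0.0594]
orientation: [0.555, 1.498, -0.555]
contact_force: [0.3, 0.4, -2.3]
grip_width: 0.0127
tcp [ 0.51496979 -0.04302054  0.0593556 ] yawy 0.861 tilt 0.0001 togo [-0.6  0.3  0.2] turn 0.003968467473099757 t 11.85 q7 1.025969088255963
```

```bash
python3 -m pendant '[0,0,0.24,0.17,0.15, 0,0,0.24,0.17,0.15, 0,0,0.24,0.17,0.15, 0,0,0.24,0.17,0.15, 0,0,0.24,0.17,0.15, 0,0,0.24,0.17,0.15, 0,0,0.24,0.17,0.15, 0,0,0.24,0.17,0.15, 0,0,0.24,0.17,0.15, 0,0,0.24,0.17,0.15, 0,0,0.24,0.17,0.15, 0,0,0.24,0.17,0.15, 0,0,0.24,0.17,0.15, 0,0,0,0,0, 0,0,0,0,0]' 110; python3 - <<'E'
from h import *
togo([0.5153,-.0429,.060],.861)
print(r.get_obs()['moment'],r.get_obs()['tau'][6])
E
```

```text
clock: 13.72
tcp_pos: [0.5165, -0.0437, 0.0588]
orientation: [1.949, 0.486, -1.953]
contact_force: [-2.8, 5.0, -4.7]
grip_width: 0.0122
tcp [ 0.51647706 -0.04374069  0.05877262] yawy -1.085 tilt 0.003 togo [-1.2 -1.3  0.7] turn 1.1955106169157785 t 13.725 q7 -0.4835956155382768
[1.24349108 0.78596658 0.05955121] -0.12846797704696655
```

```bash
python3 -m pendant '[0,0,0.5,0,0.1, 0,0,0.3,0.1,0.1, 0,0,0,0,0, 0,0,0,0,0]'; python3 - <<'E'
from h import *
togo([0.5153,-.0429,.060],.861)
print(r.get_obs()['moment'],r.get_obs()['tau'][6])
E
```

```text
clock: 14.22
tcp_pos: [0.5165, -0.0439, 0.0588]
orientation: [2.067, 0.301, -2.073]
contact_force: [-3.3, 5.9, -2.9]
grip_width: 0.0126
tcp [ 0.51652593 -0.04389818  0.05876506] yawy -1.285 tilt 0.0044 togo [-1.2 -1.3  0.9] turn 0.9952356838915044 t 14.225 q7 -0.6369102588997405
[1.61100518 0.9842394  0.12587042] -0.1482305210083723
```

```bash
python3 -m pendant '[0,0,-0.8,0,0.08, 0,0,-0.3,0,0.08, 0,0,0,0,0.06, 0,0,0,0,0, 0,0,0,0,0]'; python3 - <<'E'
from h import *
togo([0.5153,-.0429,.060],.861)
print(r.get_obs()['moment'],r.get_obs()['tau'][6])
E
```

```text
clock: 14.85
tcp_pos: [0.5167, -0.0437, 0.0589]
orientation: [2.187, 0.073, -2.191]
contact_force: [-3.4, 5.1, -4.4]
grip_width: 0.0124
tcp [ 0.51665429 -0.04374689  0.05890254] yawy -1.506 tilt 0.0027 togo [-1.1 -0.9  1.3] turn 0.7746152220998663 t 14.85 q7 -0.8092459377475472
[1.11812778 0.84882958 0.03302544] -0.08823826443403959
```

```bash
python3 -m pendant '[0,0,-0.5,0.3,0.06, 0,0,0,0,0.06, 0,0,0,0,0, 0,0,0,0,0]'; python3 - <<'E'
from h import *
togo([0.5153,-.0429,.060],.861)
print(r.get_obs()['moment'],r.get_obs()['tau'][6])
E
python3 -m pendant '[0,0,0,0,0.06, 0,0,0,0,0.06, 0,0,0,0,0, 0,0,0,0,0]'; python3 - <<'E'
from h import *
togo([0.5153,-.0429,.060],.861)
print(r.get_obs()['moment'],r.get_obs()['tau'][6])
E
```

```text
clock: 15.35
tcp_pos: [0.517, -0.0437, 0.0592]
orientation: [-2.192, 0.06, 2.193]
contact_force: [-1.7, 5.0, -2.9]
grip_width: 0.0123
tcp [ 0.51704411 -0.04373217  0.05922714] yawy -1.627 tilt 0.0011 togo [-0.8 -0.7  1.8] turn 0.653808671457246 t 15.35 q7 -0.9038774019899984
[1.14617596 0.67049577 0.0663095 ] -0.07694619242101908
clock: 15.85
tcp_pos: [0.5173, -0.044, 0.0593]
orientation: [-2.129, 0.188, 2.129]
contact_force: [-1.6, 4.9, -3.3]
grip_width: 0.0123
tcp [ 0.51729553 -0.04395152  0.05932118] yawy -1.747 tilt 0.0005 togo [-0.7 -0.7  2.1] turn 0.5334928801423611 t 15.85 q7 -0.9982595777395028
[1.21212334 0.48311651 0.11784431] -0.05380408256314695
```

```bash
python3 -m pendant '[0,0,0,0,0.06, 0,0,0,0,0.06, 0,0,0,0,0, 0,0,0,0,0]'; python3 - <<'E'
from h import *
np.set_printoptions(precision=4,suppress=True)
togo([0.5153,-.0429,.060],.861)
print(r.get_obs()['moment'],r.get_obs()['tau'][6])
im,d,cal=grab('wrist'); a,d2,c2=grab('top')
c=np.zeros((480,800,3),np.uint8); c[:,:400]=im[:,120:520]; b=cv2.resize(a[225:285,310:370],None,fx=6.5,fy=6.5,interpolation=cv2.INTER_CUBIC); c[:390,405:795]=b; save(c,'w3.png')
o,T,M=state(); P,uv=cloud(d,cal); L=(P-T)@M
for k,q in (('bar',(abs(L[:,0]-.0135)<.004)),('plate',(abs(L[:,0]+.030)<.003)&(abs(L[:,1])<.012))):
    q=q&(abs(L[:,1])<.03)&(abs(L[:,2])<.045); S=L[q][:,1:]*1e3
    print(k,len(S),cv2.minAreaRect(S.astype(np.float32)),np.median(L[q],0))
E
```

```text
clock: 16.35
tcp_pos: [0.5174, -0.0439, 0.0594]
orientation: [-2.064, 0.305, 2.064]
contact_force: [-2.5, 3.1, 0.0]
grip_width: 0.0127
tcp [ 0.5174 -0.0439  0.0594] yawy -1.864 tilt 0.0002 togo [-0.6 -0.4  2.3] turn 0.416508953806221 t 16.35 q7 -1.0916265883604526
[1.0327 0.6038 2.374 ] -2.3270244151353836
bar 3005 ((0.16330528259277344, -19.73739242553711), (33.816322326660156, 26.062955856323242), 87.09832000732422) [ 0.014   0.0005 -0.0263]
plate 4990 ((2.5610885620117188, -0.6128921508789062), (48.368255615234375, 23.322240829467773), 77.94898223876953) [-0.03    0.0011 -0.0051]
```

View pics/w3.png

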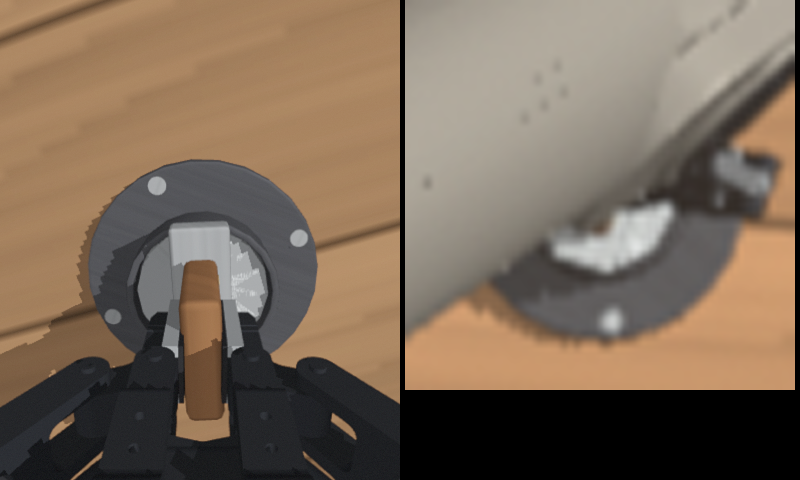

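The wrist view shows the bar seated in the ring at (200,245). The moment has risen to 2.4 N m, so the ring is at its stop. I'll hold, relieve the load and lift out.

```bash
python3 -m pendant '[0,0,0,0,0, 0,0,0,0,0, 0,0,0,0,-0.09, 0,0,0,0,0, 0,-10,0,0,0, 0,-20,0,0,0, 0,-45,0,0,0, 0,-50,0,0,0, 0,0,0,0,0, 0,0,0,0,0]'; python3 - <<'E'
from h import *
np.set_printoptions(precision=4,suppress=True)
togo([.4645,-.2689,.183],-1.115)
print(r.get_obs()['moment'])
im,d,cal=grab('wrist'); save(im,'w4.png'); o,T,M=state()
P,uv=cloud(d,cal); L=(P-T)@M; q=(abs(L[:,0]-.0135)<.004)&(abs(L[:,1])<.03)&(abs(L[:,2])<.045); S=L[q][:,1:]*1e3
print(len(S),cv2.minAreaRect(S.astype(np.float32)),np.median(L[q],0),S[:,1].min())
try: ringfit(im,d,cal,np.array([.5155,-.0445]))
except Exception as e: print(e)
E
```

```text
clock: 17.7
tcp_pos: [0.5171, -0.0451, 0.184]
orientation: [-2.111, 0.224, 2.108]
contact_force: [-0.3, 0.2, -1.9]
grip_width: 0.0127
tcp [ 0.5171 -0.0451  0.184 ] yawy -1.783 tilt 0.0013 togo [  1.  229.9   4.3] turn -0.6677046471469519 t 17.7 q7 -1.1854573593681923
[0.013  0.0665 0.0653]
3039 ((1.4572162628173828, -20.71832847595215), (26.123371124267578, 32.939109802246094), 0.05419246107339859) [ 0.0132  0.0017 -0.0272] -37.19320025018078
pedestal c (516.130615234375, -44.62726974487305) r 44.92781066894531 z99 0.2723888777697952 zmed 0.24039692005654037
holes [[ 0.538  -0.0498]
 [ 0.5392 -0.0444]] 172 mid [ 0.5386 -0.0471] sep 0.005545369 axis 1.3654455
```

View pics/w4.png

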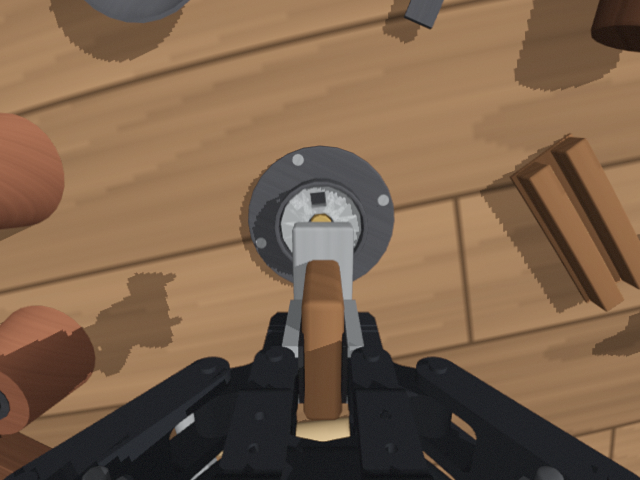

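The hole shows at (318,199) in line with the bar, and the bar is square in the grip. I'm carrying the spanner back to the rest.

```bash
python3 - <<'E'
from h import *
cal=viewer.calibration('wrist'); p=world([[318,199]],.027,cal)[0]; v=p[:2]-[.5159,-.0447]; print('hole',p,np.linalg.norm(v),'axis',np.arctan2(v[1],v[0])%np.pi,'turned cw',(2.4276-np.arctan2(v[1],v[0]))%np.pi)
E
python3 -m pendant '[0,0,57.2,1.3,0, 0,0,57.2,1.3,0, 0,0,57.2,1.3,0, 0,0,57.2,1.5,0, 0,0,0,0,-0.167, 0,0,0,0,-0.167, 0,0,0,0,-0.167, 0,0,0,0,-0.167, 0,0,0,0,0, 0,40,0,0,0, 0,35,0,0,0, 0,20,0,0,0, 0,0,0,0,0, 0,0,0,0,0]'; python3 - <<'E'
from h import *
togo([.4636,-.2677,.0525],-1.115)
E
```

```text
hole [ 0.53737027 -0.04698798  0.027     ] 0.021591838269817042 axis 3.0354282589355583 turned cw 2.5337643946542348
clock: 19.5
tcp_pos: [0.4652, -0.2677, 0.0902]
orientation: [1.967, 0.458, -1.965]
contact_force: [0.5, -0.3, -3.0]
grip_width: 0.0126
tcp [ 0.46516995 -0.2676518   0.0901623 ] yawy -1.112 tilt 0.0015 togo [37.7 -0.7  1.5] turn 0.0027372192213610536 t 19.5 q7 -0.14606653464910585
```

```bash
python3 -m pendant '[0,10,-0.7,1.5,0, 0,10,0,0,0, 0,8,0,0,0, 0,5,0,0,0, 0,2,0,0,0, 0,0,0,0,0, 0,0,0,0,0]'; python3 - <<'E'
from h import *
togo([.4636,-.2677,.0525],-1.115)
E
```

```text
clock: 20.38
tcp_pos: [0.4631, -0.2671, 0.0545]
orientation: [1.966, 0.46, -1.965]
contact_force: [-0.0, -0.1, -2.8]
grip_width: 0.0122
tcp [ 0.46309172 -0.26711095  0.05449517] yawy -1.111 tilt 0.0004 togo [ 2.   0.8 -0.2] turn 0.0039780397680808655 t 20.375 q7 -0.09798659017526544
```

```bash
python3 -m pendant '[0,1.5,0,0,0, 0,0,0,0,0, 40,0,0,0,0, 40,0,0,0,0, 40,0,0,0,0, 40,0,0,0,0, 40,-30,0,0,0, 60,-50,0,0,0, 60,-60,0,0,0, 60,-40,0,0,0, 60,0,0,0,0]'; python3 - <<'E'
from h import *
np.set_printoptions(precision=4,suppress=True)
im,d,cal=grab('wrist'); o,T,M=state(); P,uv=cloud(d,cal); n=np.linalg.norm(P[:,:2]-[.4645,-.2689],axis=1)<.085
for k,lo,hi in (('plate',.076,.09),('bar',.0345,.045),('rails',.02,.0335)):
    Q=P[n&(P[:,2]>lo)&(P[:,2]<hi)]; print(k,len(Q),cv2.minAreaRect((Q[:,:2]*1000).astype(np.float32)),np.median(Q[:,2]))
# shells from top depth
im,d,cal=grab('top'); s2,ds,cs=grab('scene')
for n,(I,D,C) in {'top':(im,d,cal),'scene':(s2,ds,cs)}.items():
    P,uv=cloud(D,C)
    for c in ([.436,.246],[.604,.205]):
        q=(np.linalg.norm(P[:,:2]-c,axis=1)<.07)
        st=P[q&(P[:,2]>.097)&(P[:,2]<.12)]; ro=P[q&(P[:,2]>.072)&(P[:,2]<.09)]
        if len(st): print(n,'stud',len(st),cv2.minEnclosingCircle((st[:,:2]*1e3).astype(np.float32)),np.median(st,0))
        if len(ro): print('   roof',len(ro),cv2.minEnclosingCircle((ro[:,:2]*1e3).astype(np.float32)),np.median(ro[:,2]))
togo([.436,.246,.2])
c=np.hstack([im[140:320,150:450]]); save(cv2.resize(c,None,fx=2.6,fy=2.6,interpolation=cv2.INTER_CUBIC),'t5.png')
E
```

```text
clock: 21.75
tcp_pos: [0.4645, -0.2681, 0.2356]
orientation: [1.97, 0.457, -1.959]
contact_force: [0.0, 0.0, -0.6]
grip_width: 0.0597
plate 1045 ((462.43646240234375, -268.51239013671875), (47.299400329589844, 13.73912525177002), 26.27998161315918) 0.08275143718835694
bar 1207 ((462.0726318359375, -268.7173767089844), (74.42440795898438, 25.832468032836914), 26.645896911621094) 0.03887276971707483
rails 5766 ((464.5487976074219, -268.73712158203125), (149.4937744140625, 54.2215461730957), 26.10137939453125) 0.02696432005739242
top stud 67 ((442.0157470703125, 255.29832458496094), 11.978737831115723) [0.4416 0.2549 0.1058]
   roof 487 ((441.1833190917969, 254.11265563964844), 37.04981994628906) 0.07960099286988008
top stud 64 ((613.00830078125, 211.80508422851562), 11.877350807189941) [0.6124 0.2112 0.1058]
   roof 484 ((613.2424926757812, 211.88311767578125), 37.81812286376953) 0.07881184186743043
scene stud 55 ((443.7413024902344, 254.1263427734375), 12.437098503112793) [0.4453 0.2531 0.1062]
   roof 315 ((444.33380126953125, 253.4085693359375), 38.043148040771484) 0.08061808307975987
scene stud 68 ((614.5311279296875, 211.15171813964844), 13.131786346435547) [0.6163 0.2087 0.1066]
   roof 375 ((615.0734252929688, 209.97825622558594), 38.68777084350586) 0.08037362904937517
tcp [ 0.4624 -0.2664  0.2318] yawy -1.111 tilt 0.0016 togo [  32.3 -470.8 -203.8] turn None t 21.9 q7 -0.3205749591500461
```

View pics/t5.png

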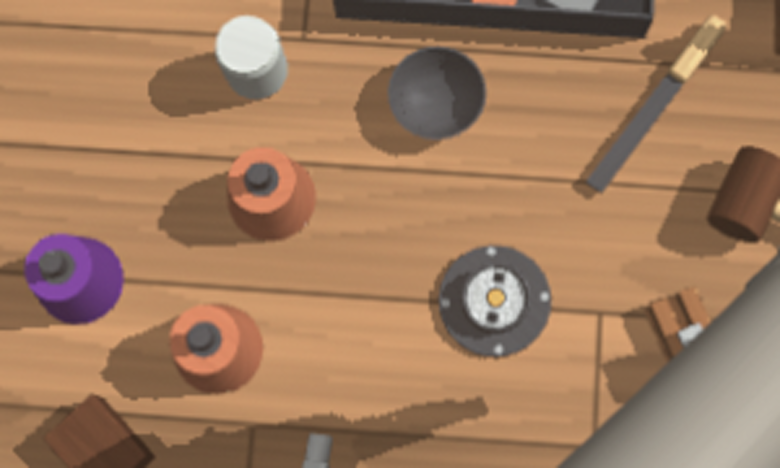

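The picture shows the spanner parked, the ring holes turned to nearly vertical at (497,277) and (491,317), and the two copper shells still in place. Shell A's stud is at (0.4425,0.255) and B's at (0.6135,0.2115); two views agree within 2 mm, with stud tops at 0.106. Next is shell A.

```bash
python3 -m pendant '[50,0,-41.6,-35.8,0, 50,0,-41.6,-35.8,0, 50,0,-41.6,-35.8,0, 50,0,-41.6,-35.8,0, 50,0,-41.6,-35.8,0, 50,0,-53.5,-7,0, 50,0,-53.5,-7,0, 50,0,-53.5,-7,0, 50,0,-53.5,-7,0, 50,0,-53.5,-7,0, 50,0,0,0,0, 50,40,0,0,0, 50,20,0,0,0, 50,0,0,0,0, 50,0,0,0,0]'; cat >> h.py <<'E'
def shellfit(P,c,z0=0.):
    q=np.linalg.norm(P[:,:2]-c,axis=1)<.06
    for k,lo,hi in (('stud',.098,.112),('roof',.072,.088)):
        S=P[q&(P[:,2]>lo+z0)&(P[:,2]<hi+z0)]
        if len(S)>20: print(k,len(S),cv2.minEnclosingCircle((S[:,:2]*1e3).astype(np.float32)),'z',np.median(S[:,2]))
E
python3 - <<'E'
from h import *
togo([.4425,.255,.086])
im,d,cal=grab('wrist'); P,uv=cloud(d,cal); shellfit(P,[.4425,.255])
E
```

```text
clock: 23.78
tcp_pos: [0.4442, 0.2534, 0.1731]
orientation: [1.967, 0.458, -1.966]
contact_force: [0.8, -0.4, 1.3]
grip_width: 0.05
tcp [0.4441969  0.25335189 0.17307586] yawy -1.112 tilt 0.0005 togo [87.1 -2.3  0.8] turn None t 23.775 q7 -1.3095512609460154
stud 1330 ((442.1954040527344, 253.9092254638672), 12.037649154663086) z 0.1056124214391187
roof 8142 ((443.4069519042969, 254.30615234375), 36.87197494506836) z 0.07884855558362186
```

```bash
python3 -m pendant '[50,30,-1.5,1.2,0, 50,30,0,0,0, 50,20,0,0,0, 50,7,0,0,0, 50,0,0,0,0, 0,0,0,0,0, 0,0,0,0,0, 0,0,0,0,0, 0,0,0,0,0, 0,0,0,0,0]' 60; python3 - <<'E'
from h import *
togo([.4425,.2541,.086])
E
```

```text
clock: 25.08
tcp_pos: [0.4426, 0.2553, 0.0866]
orientation: [1.968, 0.461, -1.965]
contact_force: [-0.7, -0.1, 6.7]
grip_width: 0.0218
tcp [0.44263173 0.25531871 0.08664984] yawy -1.111 tilt 0.0018 togo [0.6 1.  0.7] turn None t 25.075 q7 -1.1851140001696625
```

```bash
python3 -m pendant '[0,-30,0,0,0, 0,-40,0,0,0, 0,-40,0,0,0, 0,0,50.2,11.3,0, 0,0,50.2,11.3,0, 0,0,50.2,11.3,0, 0,0,50.2,11.3,0, 0,0,50.2,11.3,0, 0,0,50.2,11.3,0, 0,0,0,0,0, 0,0,0,0,0]'; python3 - <<'E'
from h import *
togo([.5159,-.0448,.0975])
im,d,cal=grab('wrist'); o,T,M=state(); P,uv=cloud(d,cal); shellfit(P,T[:2],T[2]-.0866); print('grip',o['grip_width'])
E
```

```text
clock: 26.45
tcp_pos: [0.5143, -0.0448, 0.1954]
orientation: [1.965, 0.461, -1.967]
contact_force: [-0.2, 0.7, -3.9]
grip_width: 0.0219
tcp [ 0.51425809 -0.04475834  0.1954076 ] yawy -1.112 tilt 0.0013 togo [97.9  0.9 -1.5] turn None t 26.45 q7 -0.7310457038572307
stud 4903 ((520.24755859375, -43.14350128173828), 24.84804344177246) z 0.2139950036819521
roof 11924 ((514.634765625, -46.053436279296875), 37.06485366821289) z 0.1871996178437687
grip 0.02164183004404817
```

```bash
python3 -m pendant '[0,30,-0.6,-1.7,0, 0,20,0,0,0, 0,15,0,0,0, 0,12,0,0,0, 0,10,0,0,0, 0,6,0,0,0, 0,3,0,0,0, 0,0,0,0,0, 0,0,0,0,0]'; python3 - <<'E'
from h import *
togo([.5159,-.0448,.0975])
E
```

```text
clock: 27.62
tcp_pos: [0.5164, -0.0439, 0.1001]
orientation: [1.967, 0.46, -1.965]
contact_force: [-0.3, 0.7, -4.1]
grip_width: 0.0216
tcp [ 0.51638629 -0.04391436  0.10009163] yawy -1.111 tilt 0.0006 togo [2.6 0.6 0.8] turn None t 27.625 q7 -0.5971686017972861
```

Still carrying the weight. I'll lower the last 3 mm, release and retreat.

```bash
python3 -m pendant '[0,2,0.5,0.5,0, 0,1.5,0,0,0, 0,0,0,0,0, 0,0,0,0,0]'; python3 -m pendant '[45,0,0,0,0, 45,0,0,0,0, 45,0,0,0,0, 45,0,0,0,0, 45,-30,0,0,0, 45,-50,0,0,0, 45,-40,0,0,0, 45,0,0,0,0]'; python3 - <<'E'
from h import *
im,d,cal=grab('wrist'); o,T,M=state(); P,uv=cloud(d,cal); shellfit(P,np.array([.5159,-.0448]),.010)
im,d,cal=grab('top'); P,uv=cloud(d,cal); shellfit(P,np.array([.6135,.2115]))
s,ds,cs=grab('scene'); save(s[100:360,100:500],'s6.png')
togo([.6135,.2115,.15])
E
```

```text
clock: 28.12
tcp_pos: [0.5162, -0.0446, 0.0967]
orientation: [1.967, 0.46, -1.965]
contact_force: [-1.3, 0.7, 5.5]
grip_width: 0.0221
clock: 29.12
tcp_pos: [0.5178, -0.0448, 0.2188]
orientation: [1.971, 0.46, -1.96]
contact_force: [0.0, -0.5, -0.1]
grip_width: 0.0453
stud 998 ((516.093505859375, -46.14889907836914), 12.034613609313965) z 0.11568176781651926
roof 6465 ((516.7531127929688, -45.734649658203125), 36.80821990966797) z 0.08886841430168022
stud 63 ((613.323974609375, 211.99185180664062), 11.90353012084961) z 0.1052848116766508
roof 475 ((612.395263671875, 212.4075164794922), 37.65034484863281) z 0.07894131929965253
tcp [ 0.51522681 -0.04412711  0.21542348] yawy -1.111 tilt 0.0014 togo [  65.4 -185.3 -201.6] turn None t 29.275 q7 -0.7555235568914919
```

View pics/s6.png

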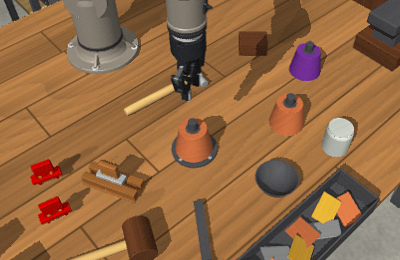

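Shell A stands upright on the stand at crop pixel (195,140), its stud 10 mm higher than it was on the table, as it should be. Next is shell B.

```bash
python3 -m pendant '[50,0,-37.1,-40.4,0, 50,0,-37.1,-40.4,0, 50,0,-37.1,-40.4,0, 50,0,-37.1,-40.4,0, 50,0,-37.1,-40.4,0, 50,30,0,0,0, 50,15,0,0,0, 50,0,0,0,0, 50,0,0,0,0]'; python3 - <<'E'
from h import *
togo([.6133,.212,.087])
im,d,cal=grab('wrist'); P,uv=cloud(d,cal); shellfit(P,[.6133,.212])
E
```

```text
clock: 30.4
tcp_pos: [0.615, 0.2102, 0.172]
orientation: [1.968, 0.458, -1.966]
contact_force: [0.5, -0.2, 0.6]
grip_width: 0.0502
tcp [0.61500287 0.21023099 0.17200392] yawy -1.113 tilt 0.0007 togo [85.  -2.4  0.8] turn None t 30.4 q7 -1.061647543843907
stud 1352 ((615.818359375, 211.50575256347656), 12.050202369689941) z 0.10560367059762464
roof 8295 ((616.355224609375, 211.74171447753906), 36.891326904296875) z 0.07882038111696892
```

```bash
python3 -m pendant '[50,30,-0.8,-1.5,0, 50,30,0,0,0, 50,18,0,0,0, 50,7,0,0,0, 50,0,0,0,0, 0,0,0,0,0, 0,0,0,0,0, 0,0,0,0,0, 0,0,0,0,0, 0,0,0,0,0]' 60; python3 -m pendant '[0,-30,0,0,0, 0,-50,0,0,0, 0,-60,0,0,0, 0,0,0,0,0, 0,0,0,0,0]';  python3 - <<'E'
from h import *
im,d,cal=grab('wrist'); o,T,M=state(); P,uv=cloud(d,cal); shellfit(P,T[:2],T[2]-.0866); print('grip',o['grip_width'],o['contact_force'])
togo([.5162,-.0459,.2266])
E
```

```text
clock: 31.7
tcp_pos: [0.6164, 0.213, 0.0874]
orientation: [1.968, 0.461, -1.964]
contact_force: [-1.1, 0.6, 6.8]
grip_width: 0.0217
clock: 32.33
tcp_pos: [0.6144, 0.213, 0.2249]
orientation: [1.963, 0.461, -1.968]
contact_force: [-0.3, 0.3, -4.5]
grip_width: 0.0216
stud 4800 ((620.61865234375, 214.56430053710938), 24.608482360839844) z 0.242759447850411
roof 11783 ((614.5210571289062, 211.59640502929688), 36.97005081176758) z 0.21585127292461664
grip 0.021817004893409465 [ 1.05120177  0.11546894 -4.35049241]
tcp [0.61399305 0.21299386 0.22413812] yawy -1.111 tilt 0.0037 togo [ -1.9 188.5 202.6] turn None t 32.375 q7 -1.0996949015197532
```

```bash
python3 -m pendant '[0,-15,0,0,0, 0,0,37.4,40.4,0, 0,0,37.4,40.4,0, 0,0,37.4,40.4,0, 0,0,37.4,40.4,0, 0,0,37.4,40.4,0, 0,0,0,0,0, 0,0,0,0,0, 0,0,0,0,0]'; python3 - <<'E'
from h import *
togo([.516,-.0445,.129]); print(state()[0]['grip_width'])
im,d,cal=grab('wrist'); o,T,M=state(); P,uv=cloud(d,cal); shellfit(P,T[:2],T[2]-.0866)
E
```

```text
clock: 33.5
tcp_pos: [0.518, -0.0431, 0.2412]
orientation: [1.964, 0.462, -1.965]
contact_force: [-0.3, -0.3, -3.3]
grip_width: 0.022
tcp [ 0.5180394  -0.0431469   0.24122271] yawy -1.109 tilt 0.0002 togo [112.2   0.3   2.4] turn None t 33.5 q7 -0.7862105714304181
0.02200048652432827
stud 4791 ((524.0244140625, -41.682518005371094), 24.684791564941406) z 0.25915561512206065
roof 11750 ((518.323486328125, -44.55695343017578), 36.794647216796875) z 0.23229073144512735
```

```bash
python3 -m pendant '[0,10,0.3,2.2,0, 0,20,0,0,0, 0,20,0,0,0, 0,15,0,0,0, 0,10,0,0,0, 0,0,0,0,0]'; python3 - <<'E'
from h import *
togo([.516,-.0445,.129])
E
```

```text
clock: 34.3
tcp_pos: [0.5153, -0.0457, 0.1657]
orientation: [1.965, 0.46, -1.967]
contact_force: [0.3, -0.2, -3.3]
grip_width: 0.0215
tcp [ 0.51534745 -0.04572555  0.16571213] yawy -1.111 tilt 0.0013 togo [36.7 -0.8 -1.2] turn None t 34.3 q7 -0.6821057903363453
```

```bash
python3 -m pendant '[0,10,-0.7,-0.8,0, 0,10,0,0,0, 0,8,0,0,0, 0,5,0,0,0, 0,0,0,0,0, 0,0,0,0,0]'; python3 - <<'E'
from h import *
togo([.516,-.0445,.129])
E
```

```text
clock: 35.05
tcp_pos: [0.5163, -0.0448, 0.1335]
orientation: [1.966, 0.46, -1.966]
contact_force: [-0.1, -0.5, -3.5]
grip_width: 0.0216
tcp [ 0.51629034 -0.04483165  0.13347341] yawy -1.111 tilt 0.0003 togo [ 4.5 -0.4  0.1] turn None t 35.05 q7 -0.6377623814009983
```

```bash
python3 -m pendant '[0,3,0,0,0, 0,2.5,0,0,0, 0,0,0,0,0, 0,0,0,0,0]'; python3 -m pendant '[45,0,0,0,0, 45,0,0,0,0, 45,0,0,0,0, 45,0,0,0,0, 45,-30,0,0,0, 45,-50,0,0,0, 45,-40,0,0,0, 45,-20,0,0,0, 45,0,0,-60,0, 45,0,0,-60,0, 45,0,0,0,0]'; python3 - <<'E'
from h import *
im,d,cal=grab('wrist'); o,T,M=state(); P,uv=cloud(d,cal); shellfit(P,np.array([.5159,-.0448]),.042)
im,d,cal=grab('top'); P,uv=cloud(d,cal)
for o in nets.look_for('shell1','top'): print(o['location'],o['score'])
s,ds,cs=grab('scene'); save(s[60:420,80:600],'s7.png'); P,uv=cloud(ds,cs); shellfit(P,np.array([.5159,-.0448]),.042)
n=np.linalg.norm(P[:,:2]-[.4645,-.2689],axis=1)<.085
for k,lo,hi in (('plate',.076,.09),('bar',.0345,.045)):
    Q=P[n&(P[:,2]>lo)&(P[:,2]<hi)]; print(k,len(Q),cv2.minAreaRect((Q[:,:2]*1000).astype(np.float32)))
togo([.516,-.0445,.129])
E
```

```text
clock: 35.55
tcp_pos: [0.5171, -0.0448, 0.1292]
orientation: [1.968, 0.461, -1.964]
contact_force: [-2.9, 0.5, 12.3]
grip_width: 0.022
clock: 36.92
tcp_pos: [0.6266, 0.0124, 0.2662]
orientation: [1.961, 0.464, -1.962]
contact_force: [-0.2, -0.3, -0.7]
grip_width: 0.0447
stud 682 ((516.5196533203125, -46.012596130371094), 12.191060066223145) z 0.147200937191592
roof 4090 ((516.7433471679688, -45.84024429321289), 37.3643913269043) z 0.12058516706167766
[0.5031, -0.0443, 0.1224] 0.72
[0.4992, 0.4068, 0.0759] 0.61
stud 75 ((517.2051391601562, -44.87274169921875), 13.052931785583496) z 0.14809173587091562
roof 479 ((517.5599365234375, -44.663177490234375), 38.3484001159668) z 0.12206696859024428
plate 120 ((462.60302734375, -266.71466064453125), (47.442787170410156, 15.877840042114258), 26.32447624206543)
bar 169 ((463.2426452636719, -267.8343505859375), (74.8546371459961, 26.57438087463379), 27.315336227416992)
tcp [0.62271345 0.00716672 0.26783512] yawy -1.113 tilt 0.0006 togo [138.9  -0.8 118.5] turn None t 37.125 q7 -0.8103786768624875
```

View pics/s7.png

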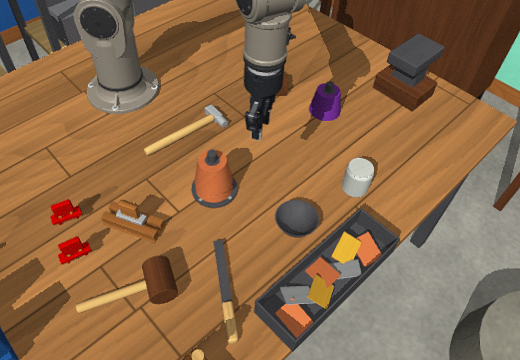

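The picture shows both copper shells nested upright on the stand at (213,175) and the spanner in its rest at (133,217). The bystanders, red spanners and purple shell are where they were, and the arm is clear.

```bash
python3 - <<'E'
from bench import r
print(r.hand_in())
E
```

```text
the job is handed in; nothing more can be done
None
```

I turned the stand's ring home with the spanner, put the spanner back in its rest, and nested both copper shells over the pedestal. The job was handed in at about 37 s of robot time. No verdict was given, and no check failed or disagreed.

- **Ring:** I turned it clockwise until the moment rose to 2.4 N m at the stop. By the hole positions before and after, it turned 2.53 rad from its unknown start of 0 to 0.4. That is over the 2.5 needed, but only just if it started at exactly 0. I inferred this from torque and pictures, because the joint can't be read directly.
- **Spanner:** it stands about 2.5 mm from the rest's middle, aligned with the slot, with its bar on the rails.
- **Shells:** only two were there. Both are nested on the stand's axis to within about 2 mm. The upper stud stands at 0.147 m, which is the nested height, and the stack is upright.
- **Left alone:** the purple shell, red spanners and bystanders look untouched in the last picture. I compared them by eye and did not measure them again. The arm ended clear of everything.

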